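# Hold the check filter home in the photometer

## Task

Check the white photometer's wavelength: first turn its pointer knob until the white line on the knob points at the long index line on the dial. Then take the check filter (the T-shaped holder with the cross bar) out of the filter stand, push it down behind the lip of the sample well until its cross bar stops on its seat, flush behind the lip, and keep it pressed home against the spring: finish while still holding it there. Leave everything else on the bench in its place.

Things in the scene. Friction and masses are not known exactly. Their poses are not given: they have to be found in the camera images.
- photometer: White filter photometer, fixed, 250 x 250 mm; keypad front faces the robot at yaw 0. Origin on the bench. Flat deck at 110 mm height, x -90 to +110, y -125 to +125 mm; the lower sloping keypad at x -140 to -90. On the deck the knob stands on the -y side, the sample well on the +y side (raised dark collar); behind the well its cover lies folded back, 10 mm high.
- knob_axis (a point): Point on the knob's vertical turning axis, 26 mm above the deck (136 mm above the bench), in the upper part of its wing, a good height to grip it. Axes as the photometer's.
- wavelength_knob (a joint): Black pointer knob: skirt 46 mm across up to 5 mm above the deck, on it a wing 40 x 12 mm up to 30 mm, a white line on its pointing end. In rad: 0 = pointing along the photometer's +x (away from the keypad), growing clockwise from above, range -2.2 to 2.2. The index line is at 0.70; it starts between -0.7 and 0.1. Turns with 0.04 N m of friction and stays where left.
- well_seat (a point): Centre of the sample well at seat height, 122 mm above the bench. Axes as the photometer's. Slot 44 mm long (y), 11 mm wide (x), between the front lip (keypad side) and an equal rear wall, both 8 mm higher than the seat, 74 mm long, 5 mm thick, flared above the seat (mouth 16 mm wide). Slot ends bevelled; the cross bar lands on the end cheeks, flat beyond 27 mm from the centre.
- beam_shutter (a joint): Sprung shutter inside the well, pushed down by the holder. In m: 0 at rest, growing downwards, at most 0.014. The holder's lower edge meets it 10 mm before home; it pushes back with 4 N there and 8 N at home (0.010) and lifts the holder again when let go. At home the holder stops hard on the seat.
- check_filter_mid (a point): Centre of the check filter: aluminium T-shaped holder 86 mm tall, about 70 g. z up, y along its width, x through its thickness (both ways round fit). Plate 6 x 40 mm from 43 mm below this point up to it; cross bar 8 x 64 mm from 0 to 8 mm above; ribbed grip tab 10 x 30 mm from 8 to 43 mm above. Home, this point coincides with well_seat and the bar's top is flush with the lip.
- check_filter: The same check filter; origin at the centre of its lower edge, 43 mm below check_filter_mid. Same axes.
- filter_stand: White block, fixed, 56 (x) x 205 (y) x 45 mm high, with three upright slots in a row along y, 64 mm apart, 30 mm deep. A plate stands in each, in any order, width along y: the check filter (its cross bar 13 mm above the block) and two others. Origin at the centre of its underside.
- blank_plate: Plain rectangular aluminium plate 6 x 40 x 68 mm in the stand, no cross bar; leave it. Origin at its lower edge.
- round_head_plate: Aluminium plate 6 x 40 x 44 mm with a round head 24 mm across on a short neck, 76 mm tall in all, in the stand; leave it. Origin at its lower edge.
- beaker: Glass beaker, 68 mm across, 85 mm high; leave it. Origin under its centre.
- reagent_jar: Amber jar with white cap, 60 mm across, 85 mm high; leave it. Origin under its centre.
- wash_bottle: White wash bottle with a bent spout, 66 mm across, 190 mm high; leave it. Origin under its centre.
- cuvette_box: White block 50 x 90 mm with four clear cuvettes, 44 mm high; leave it. Origin under its centre.
- spatula: Thin steel laboratory spatula, 150 mm long, 7 mm high, lying along its x on the bench; leave it. Origin under its middle.
Not all that is in view belongs to the job. Leave any turquoise or yellow look-alike of the check_filter alone.

How it is judged (in metres and radians):
On the way, in this order (a step that is already met when the one before it is completed fails the run):
1. the knob's white line is turned to the long index line (value of joint wavelength_knob between 0.61 and 0.79 rad), for 0.2 s.
2. the check filter is pressed home behind the lip of the sample well (all of step 1 and z of check_filter_mid in the frame of well_seat between -0.003 and 0.002 m and horizontal distance between check_filter_mid and well_seat below 0.005 m and angle between check_filter_mid's own z axis and vertical below 0.12 rad and value of joint beam_shutter above 0.008 m and contact force between the fingers and check_filter above 1 N), for 0.3 s.
At the end, for the whole second after the job is handed in: The fingers still hold the check filter (over 1 N) pressed home at rest in the well: centre within 5 mm sideways and 2 mm above (3 below) the seat, upright within 7 degrees, shutter pushed down over 8 of its 10 mm; the knob still points at the index line within 0.09 rad (5 degrees) (all of step 2 and linear speed of check_filter below 0.02 m/s and angular speed of check_filter below 0.3 rad/s); the arm keeps its last pose, push and grip.
It fails at once if another plate in the filter stand is moved more than 30 mm from its place (distance of any of blank_plate, round_head_plate from where it was at the start of the episode above 0.03 m).
It fails at once if the beaker, jar or wash bottle is moved more than 30 mm from its place (distance of any of beaker, reagent_jar, wash_bottle from where it was at the start of the episode above 0.03 m).
It fails at once if the cuvette box or spatula is moved more than 30 mm from its place (distance of any of cuvette_box, spatula from where it was at the start of the episode above 0.03 m).
It also fails if it takes over 54 s, if anything falls off the work surface, if the arm or the gripper's body presses on something with over 40 N, if the wrist force passes 120 N, or if a joint passes its speed limit or range.

## Robot

A 7-joint arm with a two-finger parallel gripper is mounted at the origin on the work surface. World frame = base frame: x ahead of the robot, y to its left, z up, the work surface at z = 0. Lengths are in mm, angles in rad, forces in N, time in s.
With the tool pointing down it reaches from about 400 to 875 mm from the base axis. Payload 4.4 kg.
Tool frame: the origin (TCP) lies at the very end of the fingers, on their centre line; the grasp point (between the pads) lies 19 mm behind it; z points along the fingers, y is the direction in which the jaws open and shut (so a half turn about z gives the same grasp; the last joint's range is limited). The gripper opens to 85 mm and grips with 20 to 120 N. Pads are 22 mm wide; open, the fingers measure 114 mm over their backs; the gripper's body (76 mm by 85 mm) begins 54 mm behind the grasp point. The pads swing forward as they close: fully open they stand 13 mm farther back than shut.
Start: joints at [1.238, 0.628, 0.038, 1.517, -0.027, 0.996, -0.02], TCP at [171.397, -627.009, 231.313] pointing down, gripper open.
Joint ranges: [-3.06, 3.06], [-0.37, 2.12], [-1.25, 1.32], [0.18, 2.47], [-1.1, 4.24], [0.23, 1.98], [-2.94, 2.94]. Speed limits (rad/s): [2.57, 2.57, 3.14, 3.14, 3.14, 3.14, 3.14].

## Interface

Orientations are given as [roll, pitch, yaw] about the fixed x, y, z axes, in that order (R = Rz(yaw) Ry(pitch) Rx(roll)).
In Python, from cell import read_state, get_image, finish_job gives the robot as it stands.
- The arm moves only by the tool carry_out, never from a script. Its argument "series" is a list that holds one entry, the list of rows, each a list of 7 numbers: the shift along the tool's x, y, z in cm, then the turn, a rotation vector about the tool's x, y, z in rad, then the finger opening in cm, from 0 to 8.54. In form: [[[x, y, z, wx, wy, wz, grip], ...]]. A call has 1 to 5 rows; each row is the pose to reach, as a shift and turn from the pose commanded when the call began, along the tool's axes at that moment; what a row does not reach only later rows make up. A row lasts 1/12 s, in which the tool goes at most 41.7 mm and 7.16 degrees, less where a joint would pass 70% of its speed; a pose out of reach is approached as far as the arm can. A call with a gripper value outside its range is refused whole. The fingers move at their own pace and stop on an object; the grip force is fixed at half the most. Time passes only in rows, so rows that repeat a pose let the fingers close. It gives the time, the measured TCP pose, the force and the opening at its end, in the units of the state.
- read_state(): the state, without advancing time (a new reading comes with each control period).
- get_image(name): name is "scene" or "top" or "wrist"; returns a dict with "img" (420x560x3 uint8, blue, green, red), "z_map" (420x560 float32, mm along the optical axis (not along the pixel's ray), 0 where there is no reading), "mtx" (3x3 intrinsics, pixels), "dist" ([k1, k2, p1, p2, k3] as OpenCV has them; the pictures are not rectified), "T" (4x4, takes a point from camera to world coordinates); the wrist camera has in their place "T_tool_cam" (4x4, takes a point from camera to tool coordinates, whose origin is the TCP and whose axes are the flange's). Camera axes: x right, y down, z forward; pixel columns grow to the right and rows downward; lengths in mm; the calibration is good to about 2 mm. A picture is of the moment at which its call begins: read the wrist's pose just before it.
- finish_job(): hands the job in, once; it reports no verdict.
The state is a dict: "clock": time; "qpos": joint angles; "qd": joint speeds; "tau": joint torques, N m; "eef_pos": TCP position; "tool_rot": TCP orientation; "force": force on the tool from outside, world axes, zero at the start; "torque": the same for the moment, N m; "width": finger opening in mm.
Only numpy, scipy, OpenCV 4.12 (cv2) and the standard library are available. Lean on these libraries where they do the work, as an engineer would, in place of code of your own. Each camera call takes 0.05 s, during which the arm holds its last target.

## Working session

There is one attempt and no reset: what is moved stays moved. The work goes in short steps, Python scripts to look and compute and a tool call to move; the robot and the scene stay as the last step left them, time stands still between calls to the robot, and variables do not carry over. Pictures are saved under pics/ and viewed, and the job is handed in when it is done.

Besides the shell and the picture viewer there is one more tool, called after "Call:" by a JSON object that holds its "method" and its "body". carry_out: Moves the arm, as the interface text tells. Its arguments: {"type":"object","properties":{"series":{"type":"array","items":{"type":"array","items":{"type":"array","items":{"type":"number"}}}}},"required":["series"]}

```bash
ls; mkdir -p pics
python3 - <<'E'
from cell import *
import cv2
s=read_state();print(s)
for n in ("scene","top","wrist"):
    d=get_image(n);cv2.imwrite(f"pics/{n}0.png",d["img"]);print(n,d["mtx"],d["dist"],d.get("T"),d.get("T_tool_cam"))
print(read_state()["clock"])
E
```

```text
pics
{'clock': 0.0, 'qpos': array([ 1.23821079,  0.62937792,  0.03843683,  1.51836221, -0.02702565,
        0.99629772, -0.01997625]), 'qd': array([-5.62048637e-06, -4.57879226e-04, -7.68937569e-05, -5.56685946e-04,
        5.94685284e-04,  5.25266509e-04,  1.86458676e-05]), 'tau': array([ 7.64836932e-04, -5.63386703e+01,  1.22589592e+00, -1.93442667e+01,
        1.07607615e-02,  1.05659687e-02, -2.10756340e-06]), 'eef_pos': array([ 171.23392802, -626.39138355,  230.37023751]), 'tool_rot': array([-3.13966506e+00,  2.47110263e-06,  2.66799598e-01]), 'force': array([ 0.37077651,  0.28490144, -0.04099702]), 'torque': array([-0.04029143, -0.03606398,  0.04611036]), 'width': 85.02324103664462}
scene [[420.22172877   0.         281.88430893]
 [  0.         420.22172877 212.15725228]
 [  0.           0.           1.        ]] [-0.05570812  0.          0.          0.          0.        ] [[ 2.44381944e-01  4.99718401e-01 -8.30998788e-01  1.39503373e+03]
 [ 9.69413258e-01 -1.45970261e-01  1.97308436e-01 -1.31754865e+02]
 [-2.27024534e-02 -8.53799861e-01 -5.20106139e-01  6.45585822e+02]
 [ 0.0
[... 307 characters left out ...]
02  4.95515782e+02]
 [-9.99607237e-01  2.80244644e-02 -1.51775720e-05  8.76353102e+01]
 [-1.66144671e-03 -5.98029107e-02 -9.98208822e-01  1.17282403e+03]
 [ 0.00000000e+00  0.00000000e+00  0.00000000e+00  1.00000000e+00]] None
wrist [[309.18332727   0.         278.35000394]
 [  0.         309.18332727 204.65341699]
 [  0.           0.           1.        ]] [-0.06658321  0.          0.          0.          0.        ] None [[ 4.42834788e-04 -9.49639907e-01 -3.13343023e-01  7.99742714e+01]
 [ 9.99999456e-01  7.16573639e-04 -7.58441581e-04  8.86205671e-01]
 [ 9.44779743e-04 -3.13342517e-01  9.49639708e-01 -1.41681948e+02]
 [ 0.00000000e+00  0.00000000e+00  0.00000000e+00  1.00000000e+00]]
0.15
```

View pics/top0.png

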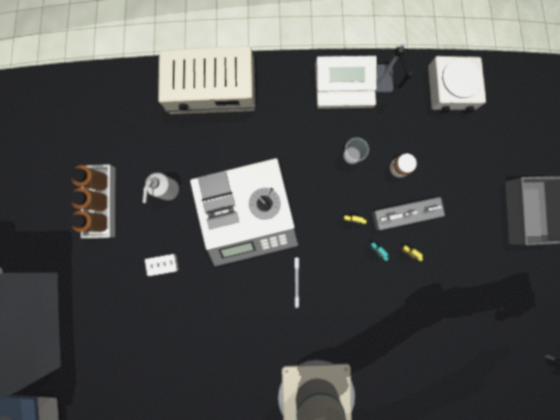

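View pics/scene0.png

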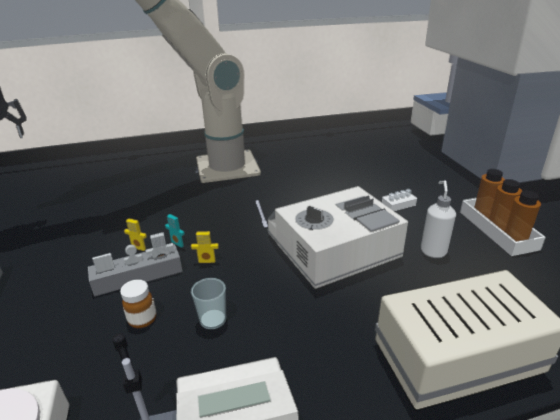

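```bash
cat > h.py <<'E'
from cell import *
import cv2, numpy as np
from scipy.spatial.transform import Rotation as R
def tool_T():
    s=read_state();T=np.eye(4);T[:3,:3]=R.from_euler('xyz',s["tool_rot"]).as_matrix();T[:3,3]=s["eef_pos"];return T
def cam(n):
    T=tool_T() if n=="wrist" else None
    d=get_image(n); d["W"]=T@d["T_tool_cam"] if n=="wrist" else d["T"]; return d
def cloud(d):
    h,w=d["z_map"].shape
    u,v=np.meshgrid(np.arange(w),np.arange(h))
    p=cv2.undistortPoints(np.stack([u,v],-1).reshape(-1,1,2).astype(float),d["mtx"],d["dist"]).reshape(h,w,2)
    z=d["z_map"]; P=np.dstack([p*z[...,None],z]); P=P@d["W"][:3,:3].T+d["W"][:3,3]
    P[z==0]=np.nan; return P
def ray(d,uv,zw):
    p=cv2.undistortPoints(np.array(uv,float).reshape(-1,1,2),d["mtx"],d["dist"]).reshape(-1,2)
    r=np.c_[p,np.ones(len(p))]@d["W"][:3,:3].T; o=d["W"][:3,3]
    return o+r*((zw-o[2])/r[:,2])[:,None]
def proj(d,P):
    Wi=np.linalg.inv(d["W"]); q=np.atleast_2d(P)@Wi[:3,:3].T+Wi[:3,3]
    return cv2.projectPoints(q,np.zeros(3),np.zeros(3),d["mtx"],d["dist"])[0].reshape(-1,2)
def crop(d,name,x0,y0,x1,y1,k):
    cv2.imwrite(f"pics/{name}.png",cv2.resize(d["img"][y0:y1,x0:x1],None,fx=k,fy=k,interpolation=cv2.INTER_CUBIC))
E
python3 - <<'E'
from h import *
d=cam("top");s=cam("scene")
a=cv2.resize(d["img"][150:270,180:310],None,fx=3,fy=3,interpolation=2);b=cv2.resize(d["img"][180:270,335:465],None,fx=3,fy=3,interpolation=2)
e=cv2.resize(s["img"][205:295,80:210],None,fx=3,fy=3,interpolation=2)
f=cv2.resize(s["img"][180:280,265:395],None,fx=3,fy=3,interpolation=2)
cv2.imwrite("pics/c1.png",np.vstack([np.hstack([b,e]),np.hstack([a[:300],f])]))
P=cloud(d)
# deck
m=(abs(P[...,2]-110)<6); m[:, :180]=0;m[:,310:]=0;m[:150]=0;m[280:]=0
Q=P[m][:, :2].astype(np.float32);print(len(Q),cv2.minAreaRect(Q),np.median(P[m][:,2]))
m=(abs(P[...,2]-45)<6); m[:, :365]=0;m[:,455:]=0;m[:190]=0;m[240:]=0
Q=P[m][:, :2].astype(np.float32);print(len(Q),cv2.minAreaRect(Q),np.median(P[m][:,2]))
E
```

```text
5543 ((586.181640625, 201.68675231933594), (212.80487060546875, 248.9163055419922), 12.4529390335083) 109.936493138159
1093 ((551.7662353515625, -274.0958557128906), (56.81694793701172, 240.93223571777344), 10.310762405395508) 44.10733278356793
```

View pics/c1.png

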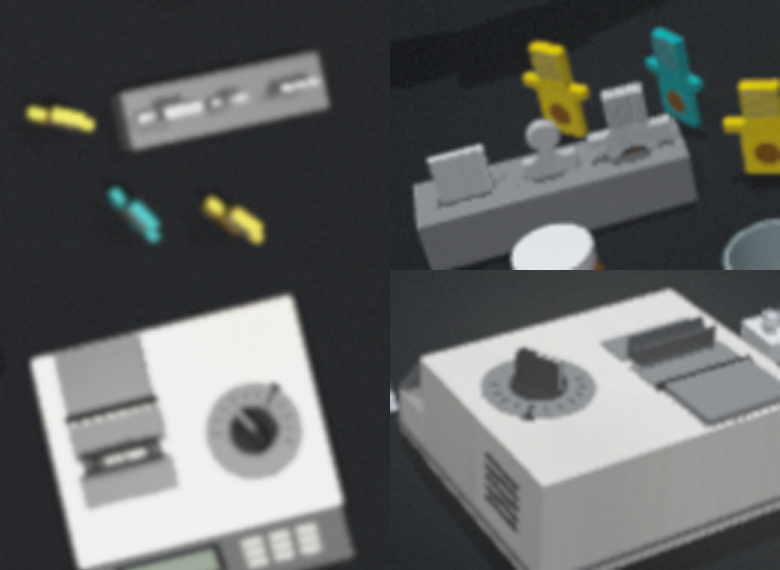

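Run:
```python
from h import *
d=cam("top")
print("dial",ray(d,[264,203.3],110)); print("knob top tip/line",ray(d,[[264,203],[256,197]],140))
print("well",ray(d,[[180+123/3,150+187/3]],126))
print("bar",ray(d,[[382,219],[405,214.5]],66))
print("wash",ray(d,[[162,187],],150), "beaker",ray(d,[355,151],60))
P=cloud(d);H=P[185:232,370:450,2];
for v in range(200,228,3): print(v,np.round(P[v,374:448:4,2]).tolist())
```

```text
dial [[589.64967222 139.20890518 110.        ]]
knob top tip/line [[587.80737104 137.73298757 140.        ]
 [604.74537284 159.02365383 140.        ]]
well [[566.73695575 257.27556383 126.        ]]
bar [[ 538.23133642 -200.7429447    66.        ]
 [ 549.42050034 -269.70577997   66.        ]]
wash [[638.71445563 414.04869422 150.        ]] beaker [[ 741.96029404 -131.08701617   60.        ]]
200 [-3.0, -1.0, 2.0, 1.0, 1.0, 1.0, 0.0, 2.0, -1.0, -1.0, 3.0, -2.0, -3.0, 43.0, 45.0, 41.0, 45.0, -6.0, -4.0]
203 [-3.0, -5.0, 3.0, -0.0, 3.0, -4.0, -2.0, 1.0, 1.0, -1.0, 41.0, 46.0, 46.0, 46.0, 44.0, 44.0, 46.0, 0.0, 4.0]
206 [-0.0, -2.0, -0.0, 1.0, 2.0, -2.0, 48.0, 45.0, 42.0, 43.0, 43.0, 45.0, 41.0, 45.0, 39.0, 47.0, 80.0, 47.0, 0.0]
209 [-1.0, 1.0, 2.0, 43.0, 45.0, 42.0, 40.0, 46.0, 45.0, 46.0, 45.0, 43.0, 42.0, 63.0, 80.0, 37.0, 44.0, 45.0, -2.0]
212 [29.0, 46.0, 43.0, 45.0, 46.0, 46.0, 47.0, 41.0, 43.0, 80.0, 88.0, 46.0, 43.0, 44.0, 42.0, 45.0, 47.0, 48.0, -0.0]
215 [14.0, 44.0, 43.0, 48.0, 44.0, 101.0, 100.0, 45.0, 22.0, 44.0, 47.0, 41.0, 42.0, 43.0, 43.0, 42.0, 42.0, 43.0, -0.0]
218 [11.0, 44.0, 65.0, 61.0, 102.0, 99.0, 46.0, 44.0, 43.0, 44.0, 45.0, 44.0, 47.0, 39.0, 40.0, -1.0, -5.0, 1.0, -1.0]
221 [2.0, 48.0, 45.0, 47.0, 47.0, 46.0, 42.0, 45.0, 45.0, 42.0, 40.0, -2.0, -2.0, -3.0, -3.0, -1.0, 2.0, -4.0, 1.0]
224 [-2.0, 42.0, 39.0, 39.0, 41.0, 49.0, 49.0, 44.0, 5.0, -4.0, 0.0, 2.0, -1.0, -2.0, -5.0, -2.0, -5.0, -2.0, 0.0]
227 [-3.0, 31.0, 43.0, 42.0, -0.0, -1.0, -1.0, 0.0, -1.0, -4.0, 3.0, 1.0, 2.0, -3.0, 1.0, 1.0, 1.0, -3.0, 1.0]
```

Call:
{"method": "carry_out", "body": {"series": [[[4, -2.8, -0.6, 0, 0, 0, 8.5], [8, -5.6, -1.2, 0, 0, 0, 8.5], [12, -8.3, -1.8, 0, 0, 0, 8.5], [16, -11, -2.4, 0, 0, 0, 8.5], [19, -13.1, -3, 0, 0, 0, 8.5]]]}}

```text
clock: 0.72
eef_pos: [305.5, -467.3, 257.9]
tool_rot: [-3.141, -0.0, 0.266]
force: [0.8, -0.7, 0.9]
width: 85.0
```

Call:
{"method": "carry_out", "body": {"series": [[[3.3, -2.3, 0, 0, 0, 0, 8.5], [6.6, -4.6, 0, 0, 0, 0, 8.5], [9.9, -6.9, 0, 0, 0, 0, 8.5], [13.2, -9.2, 0, 0, 0, 0, 8.5], [16.5, -11.5, 0, 0, 0, 0, 8.5]]]}}

```text
clock: 1.13
eef_pos: [434.4, -313.0, 258.0]
tool_rot: [3.141, -0.0, 0.267]
force: [0.5, -0.2, -1.0]
width: 84.8
```

Call:
{"method": "carry_out", "body": {"series": [[[3.3, -2.3, 0, 0, 0, 0, 8.5], [6.5, -4.4, 0, 0, 0, 0, 8.5], [6.5, -4.4, 0, 0, 0, 0, 8.5], [6.5, -4.4, 0, 0, 0, 0, 8.5]]]}}

```text
clock: 1.47
eef_pos: [486.3, -252.3, 257.7]
tool_rot: [-3.141, -0.001, 0.273]
force: [-0.4, -1.0, -0.2]
width: 85.0
```

Run:
```python
from h import *
s=read_state();print(s["clock"],s["eef_pos"],s["tool_rot"],s["qpos"])
d=cam("wrist");np.savez("stand.npz",**d);cv2.imwrite("pics/w1.png",d["img"])
```

```text
1.4667 [ 486.28311361 -252.28320813  257.70465703] [-3.14094331e+00 -7.77081551e-04  2.72749785e-01] [ 4.31486326e-01  4.50369249e-01 -5.11360677e-03  1.77257708e+00
  1.54621668e-03  9.18475630e-01 -8.72101981e-01]
```

View pics/w1.png

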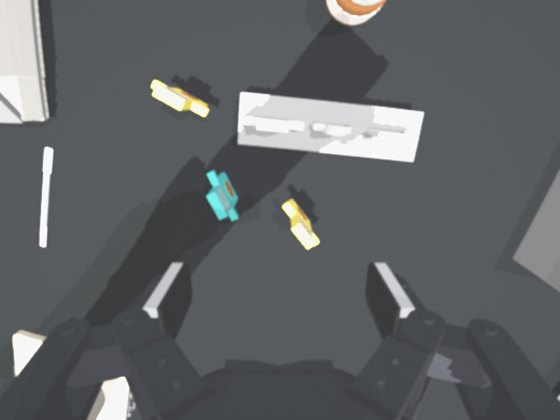

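Run:
```python
from h import *
z=np.load("stand.npz");d={k:z[k] for k in z}
P=cloud(d)
crop(d,"c2",230,85,430,170,4)
sub=P[85:170,230:430]
def sel(lo,hi): 
    m=(sub[...,2]>lo)&(sub[...,2]<hi); return m
m=sel(38,51);Q=sub[m];print("stand",cv2.minAreaRect(Q[:,:2].astype(np.float32)),np.median(Q[:,2]))
m=sel(95,107);Q=sub[m];print("tab",len(Q),cv2.minAreaRect(Q[:,:2].astype(np.float32)),Q.mean(0)); v,u=np.where(m);print(u.min()+230,u.max()+230,v.min()+85,v.max()+85)
m=sel(61,71);Q=sub[m];print("bar",len(Q),Q.mean(0));print(np.round(Q,0)[:60].tolist())
```

```text
stand ((554.6895751953125, -293.8100891113281), (56.83772277832031, 205.86659240722656), 9.831825256347656) 43.987244923331815
tab 352 ((543.1956787109375, -231.07012939453125), (10.472168922424316, 29.678476333618164), 10.143675804138184) [ 543.4549379  -230.97083509   99.76244997]
257 288 118 131
bar 256 [ 546.01679491 -245.70214183   65.33534341]
[[540.0, -199.0, 65.0], [541.0, -200.0, 65.0], [541.0, -201.0, 65.0], [541.0, -202.0, 66.0], [542.0, -203.0, 65.0], [542.0, -204.0, 66.0], [542.0, -205.0, 65.0], [542.0, -206.0, 64.0], [543.0, -207.0, 64.0], [543.0, -208.0, 62.0], [545.0, -215.0, 68.0], [539.0, -199.0, 65.0], [540.0, -200.0, 66.0], [540.0, -201.0, 65.0], [540.0, -202.0, 64.0], [541.0, -203.0, 65.0], [541.0, -204.0, 65.0], [541.0, -206.0, 67.0], [541.0, -206.0, 65.0], [542.0, -208.0, 66.0], [542.0, -209.0, 67.0], [542.0, -210.0, 66.0], [543.0, -211.0, 65.0], [543.0, -212.0, 65.0], [543.0, -213.0, 65.0], [543.0, -214.0, 65.0], [538.0, -200.0, 64.0], [539.0, -201.0, 66.0], [539.0, -202.0, 65.0], [539.0, -203.0, 65.0], [540.0, -204.0, 66.0], [540.0, -205.0, 66.0], [540.0, -206.0, 65.0], [540.0, -207.0, 66.0], [541.0, -208.0, 66.0], [541.0, -209.0, 65.0], [541.0, -210.0, 66.0], [542.0, -211.0, 66.0], [542.0, -212.0, 66.0], [542.0, -213.0, 66.0], [538.0, -200.0, 66.0], [538.0, -201.0, 66.0], [538.0, -202.0, 66.0], [538.0, -203.0, 64.0], [539.0, -204.0, 65.0], [539.0, -205.0, 66.0], [539.0, -206.0, 65.0], [539.0, -207.0, 66.0], [540.0, -208.0, 67.0], [540.0, -209.0, 65.0], [540.0, -210.0, 65.0], [540.0, -211.0, 64.0], [541.0, -212.0, 65.0], [541.0, -213.0, 65.0], [536.0, -200.0, 65.0], [537.0, -201.0, 66.0], [537.0, -202.0, 65.0], [537.0, -203.0, 65.0], [538.0, -204.0, 67.0], [538.0, -205.0, 65.0]]
```

View pics/c2.png

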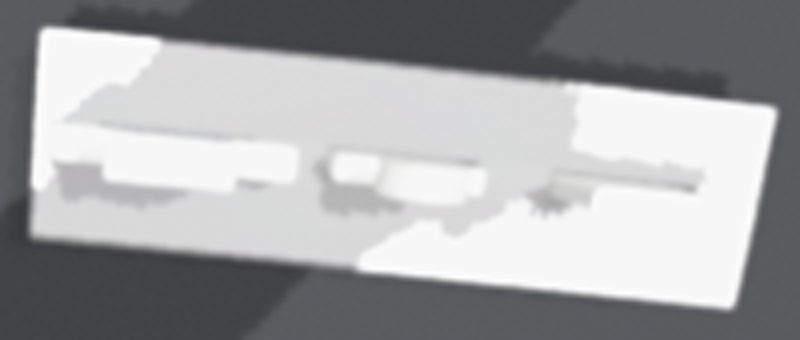

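Call:
{"method": "carry_out", "body": {"series": [[[1.7, -3.4, -0.2, 0, 0, 0, 8.5], [3.4, -6.8, -0.4, 0, 0, 0, 8.5], [5.1, -10.2, -0.6, 0, 0, 0, 8.5], [6.8, -13.6, -0.8, 0, 0, 0, 8.5], [8.5, -17, -1.2, 0, 0, 0, 8.5]]]}}

```text
clock: 1.93
eef_pos: [520.9, -69.5, 269.8]
tool_rot: [3.141, 0.001, 0.262]
force: [0.1, -0.5, -0.5]
width: 84.8
```

Call:
{"method": "carry_out", "body": {"series": [[[1.7, -3.4, 0, 0, 0, -0.11, 8.5], [3.4, -6.8, 0, 0, 0, -0.22, 8.5], [5.1, -10.2, 0, 0, 0, -0.33, 8.5], [6.8, -13.6, 0, 0, 0, -0.44, 8.5], [8.7, -17.4, 0, 0, 0, -0.55, 8.5]]]}}

```text
clock: 2.35
eef_pos: [560.0, 119.5, 269.9]
tool_rot: [3.14, 0.001, 0.817]
force: [0.3, -0.7, 0.3]
width: 84.7
```

Call:
{"method": "carry_out", "body": {"series": [[[0, 0, 0, 0, 0, 0, 8.5], [0, 0, 0, 0, 0, 0, 8.5]]]}}

```text
clock: 2.52
eef_pos: [559.7, 122.2, 269.5]
tool_rot: [-3.141, -0.0, 0.819]
force: [-0.4, -0.6, -0.5]
width: 84.9
```

Run:
```python
from h import *
s=read_state();print(s["clock"],s["eef_pos"],s["tool_rot"],s["qpos"])
d=cam("wrist");np.savez("phot.npz",**d);cv2.imwrite("pics/w2.png",d["img"])
```

```text
2.5167 [559.70374882 122.22168602 269.54053813] [-3.14117303e+00 -1.69028059e-04  8.18586204e-01] [-0.13124739  0.48061601 -0.20019782  1.68628677  0.10996525  0.98576236
 -1.12238206]
```

View pics/w2.png

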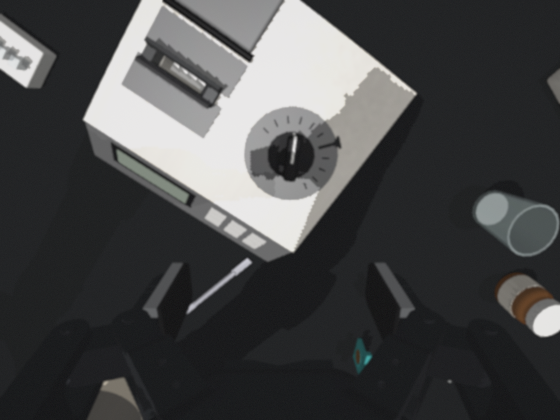

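Run:
```python
from h import *
z=np.load("phot.npz");d={k:z[k] for k in z}
P=cloud(d)
a=cv2.resize(d["img"][100:210,240:350],None,fx=5,fy=5,interpolation=2)[:500,:]
b=cv2.resize(d["img"][20:120,120:240],None,fx=5,fy=5,interpolation=2)
b=b[:, :]
cv2.imwrite("pics/c3.png",a);cv2.imwrite("pics/c4.png",b)
Q=P[(abs(P[...,2]-110)<4)];Q=Q[(Q[:,0]>420)&(Q[:,0]<760)&(Q[:,1]>0)&(Q[:,1]<400)]
print(len(Q),cv2.minAreaRect(Q[:,:2].astype(np.float32)),np.median(Q[:,2]))
K=P[85:225,225:360].reshape(-1,3)
T=K[(K[:,2]>135)&(K[:,2]<145)];print("wing",len(T),cv2.minAreaRect(T[:,:2].astype(np.float32)),T.mean(0))
r=np.hypot(K[:,0]-588,K[:,1]-139)
S=K[(K[:,2]>112.5)&(K[:,2]<118)&(r<30)];print("skirt",len(S),cv2.minEnclosingCircle(S[:,:2].astype(np.float32)))
# well: heights
W=P[10:120,110:240].reshape(-1,3);W=W[(W[:,2]>126)&(W[:,2]<134)];print("lips",len(W),cv2.minAreaRect(W[:,:2].astype(np.float32)),W.mean(0))
```

```text
44333 ((590.2398681640625, 200.68344116210938), (203.55636596679688, 251.68991088867188), 12.457257270812988) 109.34695993480267
wing 585 ((590.7608642578125, 137.30133056640625), (40.51708221435547, 12.054780006408691), 39.878395080566406) [590.91402406 137.68442959 138.54322088]
skirt 1108 ((590.467529296875, 137.2601776123047), 22.889890670776367)
lips 947 ((568.460693359375, 258.968017578125), (23.46295166015625, 74.89076232910156), 12.402031898498535) [568.47431425 259.01405291 128.24050486]
```

View pics/c3.png

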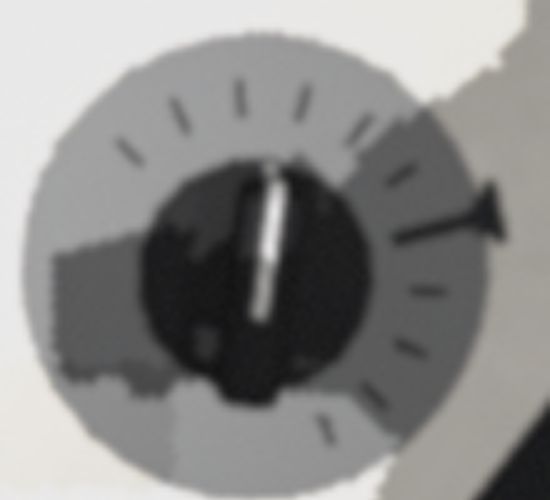

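View pics/c4.png

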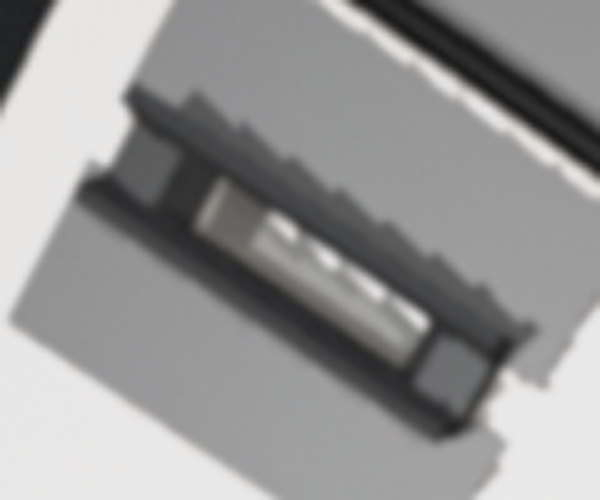

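Call:
{"method": "carry_out", "body": {"series": [[[1.6, 0.6, 2, 0, 0, 0.06, 6], [3.2, 1.2, 4, 0, 0, 0.123, 6], [3.2, 1.2, 7.5, 0, 0, 0.123, 6], [3.2, 1.2, 11, 0, 0, 0.123, 5], [3.2, 1.2, 13, 0, 0, 0.123, 5]]]}}

```text
clock: 2.98
eef_pos: [588.7, 132.0, 136.4]
tool_rot: [-3.142, 0.006, 0.689]
force: [-0.3, -0.0, -0.2]
width: 50.1
```

Call:
{"method": "carry_out", "body": {"series": [[[0, 0, 1, 0, 0, 0, 5], [0, 0, 1, 0, 0, 0, 5]]]}}

```text
clock: 3.15
eef_pos: [589.0, 133.1, 127.6]
tool_rot: [-3.141, 0.005, 0.69]
force: [-0.3, -0.3, 0.4]
width: 50.2
```

Run:
```python
from h import *
s=read_state();print(s["clock"],s["eef_pos"],s["tool_rot"],s["width"],s["force"])
d=cam("wrist");cv2.imwrite("pics/w3.png",d["img"])
```

```text
3.15 [588.97901268 133.10739709 127.62230936] [-3.14101775  0.00509303  0.6899608 ] 50.231260459388 [-0.31906689 -0.25077345  0.37437415]
```

View pics/w3.png

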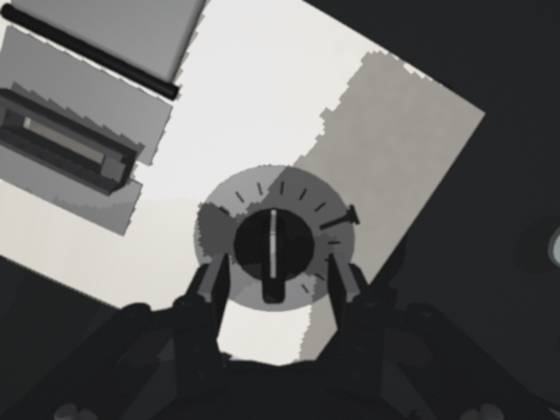

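Call:
{"method": "carry_out", "body": {"series": [[[0.4, -0.23, 0.3, 0, 0, 0, 5], [0.4, -0.23, 0.85, 0, 0, 0, 5], [0.4, -0.23, 0.85, 0, 0, 0, 5]]]}}

```text
clock: 3.45
eef_pos: [592.4, 141.2, 121.9]
tool_rot: [3.141, -0.001, 0.694]
force: [-0.9, -0.3, 0.1]
width: 49.8
```

Call:
{"method": "carry_out", "body": {"series": [[[0, 0, 0, 0, 0, 0, 5], [0, 0, 0, 0, 0, 0, 5], [0, 0, 0, 0, 0, 0, 5]]]}}

```text
clock: 3.7
eef_pos: [592.1, 140.9, 121.8]
tool_rot: [3.141, -0.001, 0.694]
force: [0.6, -0.0, -0.5]
width: 49.9
```

Call:
{"method": "carry_out", "body": {"series": [[[-0.34, 0.17, 0.25, 0, 0, 0, 5], [-0.34, 0.17, 0.25, 0, 0, 0, 5], [-0.34, 0.17, 0.25, 0, 0, 0, 5], [-0.34, 0.17, 0.25, 0, 0, 0, 3]]]}}

```text
clock: 4.03
eef_pos: [590.3, 137.1, 118.8]
tool_rot: [3.142, 0.0, 0.694]
force: [0.0, -0.6, -0.5]
width: 39.3
```

Run:
```python
from h import *
s=read_state();print(s["clock"],s["eef_pos"],s["tool_rot"],s["width"],s["force"])
d=cam("wrist");crop(d,"w4",170,140,390,340,3)
```

```text
4.0333 [590.33172121 137.138782   118.76424042] [3.14154816e+00 3.41225245e-05 6.93506352e-01] 39.341674369612555 [ 0.0069905  -0.5742245  -0.48819508]
```

View pics/w4.png

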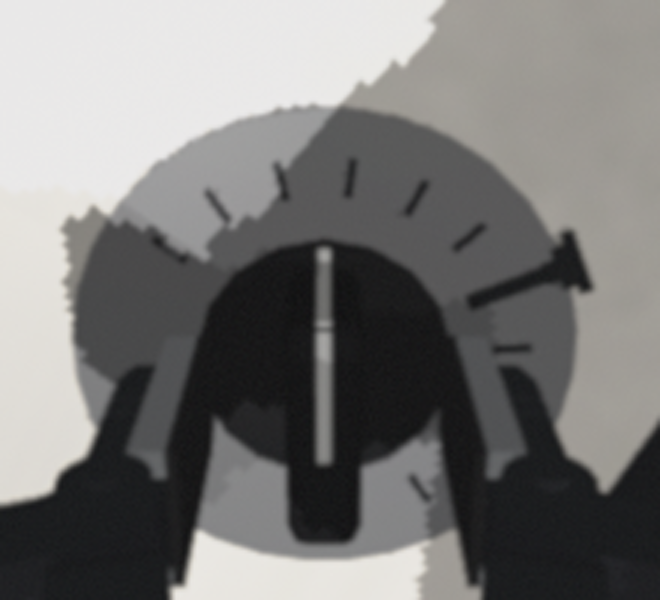

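The wing (crop about (325,430)) is centred between the pads and aligned with them. Closing.

Call:
{"method": "carry_out", "body": {"series": [[[0, 0, 0, 0, 0, 0, 1], [0, 0, 0, 0, 0, 0, 0.8], [0, 0, 0, 0, 0, 0, 0.8], [0, 0, 0, 0, 0, 0, 0.8], [0, 0, 0, 0, 0, 0, 0.8]]]}}

```text
clock: 4.5
eef_pos: [590.3, 137.5, 119.0]
tool_rot: [-3.141, -0.0, 0.694]
force: [-1.6, 0.6, 2.9]
width: 10.9
```

Call:
{"method": "carry_out", "body": {"series": [[[0, 0, 0, 0, 0, 0.11, 0.5], [0, 0, 0, 0, 0, 0.22, 0.5], [0, 0, 0, 0, 0, 0.33, 0.5], [0, 0, 0, 0, 0, 0.44, 0.5], [0, 0, 0, 0, 0, 0.55, 0.5]]]}}

```text
clock: 4.92
eef_pos: [590.3, 137.6, 119.0]
tool_rot: [-3.141, -0.0, 0.139]
force: [-0.8, 0.5, 2.8]
width: 10.4
```

Call:
{"method": "carry_out", "body": {"series": [[[0, 0, 0, 0, 0, 0.12, 0.5], [0, 0, 0, 0, 0, 0.24, 0.5], [0, 0, 0, 0, 0, 0.36, 0.5], [0, 0, 0, 0, 0, 0.48, 0.5], [0, 0, 0, 0, 0, 0.6, 0.5]]]}}

```text
clock: 5.33
eef_pos: [590.2, 137.7, 119.0]
tool_rot: [-3.141, 0.0, -0.462]
force: [-0.7, 0.3, 2.2]
width: 10.9
```

Call:
{"method": "carry_out", "body": {"series": [[[0, 0, 0, 0, 0, 0.03, 0.5], [0, 0, 0, 0, 0, 0.03, 0.5], [0, 0, 0, 0, 0, 0.03, 0.5], [0, 0, 0, 0, 0, 0.03, 0.5]]]}}

```text
clock: 5.67
eef_pos: [590.3, 137.7, 119.0]
tool_rot: [-3.141, 0.0, -0.484]
force: [-2.0, 1.2, 3.8]
width: 10.7
```

Run:
```python
from h import *
s=read_state();print(s["clock"],s["eef_pos"],s["tool_rot"],s["width"],s["force"],s["qpos"])
d=cam("wrist");crop(d,"w5",170,140,390,340,3);np.savez("k5.npz",**d)
```

```text
5.6667 [590.26452158 137.72268775 118.97999613] [-3.14103924e+00  3.45905135e-04 -4.83904618e-01] 10.65092584743733 [-1.98490133  1.20859962  3.81891413] [-0.39490301  0.71211132  0.19387597  1.74972896 -0.19800909  0.69868242
 -2.14963562]
```

View pics/w5.png

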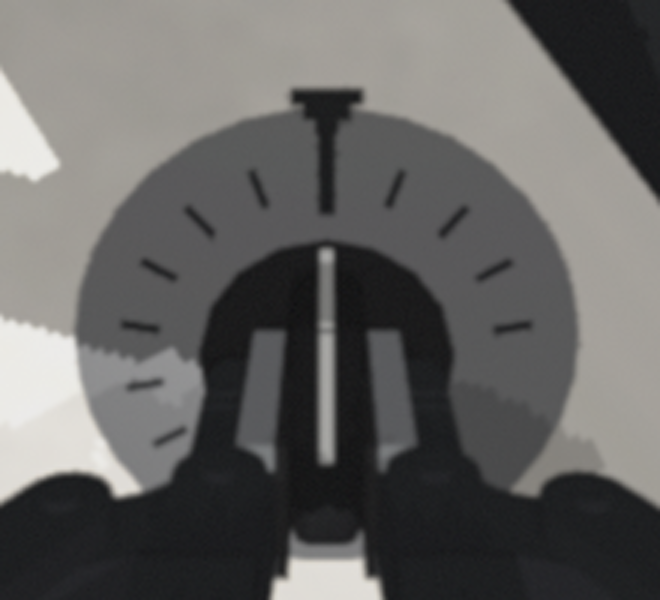

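Call:
{"method": "carry_out", "body": {"series": [[[0, 0, 0, 0, 0, 0, 4], [0, 0, 0, 0, 0, 0, 5], [0, 0, 0, 0, 0, 0, 6], [0, 0, -2, 0, 0, 0, 6], [0, 0, -6, 0, 0, 0, 6]]]}}

```text
clock: 6.13
eef_pos: [586.9, 136.3, 174.7]
tool_rot: [3.134, 0.007, -0.486]
force: [0.9, 0.6, 0.4]
width: 59.9
```

Call:
{"method": "carry_out", "body": {"series": [[[0, 0, -4, 0, 0, -0.12, 8], [0, 0, -8, 0, 0, -0.24, 8], [0, -2, -9, 0, 0, -0.36, 8], [0, -4, -9, 0, 0, -0.48, 8], [0, -5, -9, 0, 0, -0.6, 8]]]}}

```text
clock: 6.55
eef_pos: [615.2, 183.9, 270.4]
tool_rot: [-3.14, -0.004, 0.121]
force: [-0.9, 1.0, -1.3]
width: 79.5
```

Call:
{"method": "carry_out", "body": {"series": [[[0, 0, 0, 0, 0, -0.12, 8], [0, 0, 0, 0, 0, -0.24, 8], [0, 0, 0, 0, 0, -0.24, 8], [0, 0, 0, 0, 0, -0.24, 8], [0, 0, 0, 0, 0, -0.24, 8]]]}}

```text
clock: 6.97
eef_pos: [613.7, 181.0, 268.6]
tool_rot: [3.141, 0.0, 0.35]
force: [0.8, -0.3, 0.2]
width: 79.9
```

Run:
```python
from h import *
s=read_state();print(s["clock"],s["eef_pos"],s["tool_rot"],s["width"],s["force"],s["qd"].round(3))
d=cam("wrist");np.savez("phot2.npz",**d);cv2.imwrite("pics/w6.png",d["img"])
P=cloud(d)
K=P.reshape(-1,3)
def reg(lo,hi,c,r):
    return K[(K[:,2]>lo)&(K[:,2]<hi)&(np.hypot(K[:,0]-c[0],K[:,1]-c[1])<r)]
T=reg(135,145,(590,137),30);print("wing",len(T),cv2.minAreaRect(T[:,:2].astype(np.float32)))
S=reg(112.5,118,(590,137),30);print("skirt",cv2.minEnclosingCircle(S[:,:2].astype(np.float32)))
Q=reg(106,114,(590,200),200);print("deck",cv2.minAreaRect(Q[:,:2].astype(np.float32)),np.median(Q[:,2]))
W=reg(126.5,134,(568,259),45);print("lips",len(W),cv2.minAreaRect(W[:,:2].astype(np.float32)),W.mean(0))
c,sn=np.cos(.217),np.sin(.217)
w=(W[:,:2]-[568.5,259])@np.array([[c,-sn],[sn,c]]);print(np.histogram(w[:,0],bins=np.arange(-16,17,2)))
```

```text
6.9667 [613.74946391 180.99742003 268.60284142] [3.14134811e+00 2.26335305e-04 3.50203249e-01] 79.88786585262578 [ 0.77253797 -0.27638964  0.22852058] [-0.004 -0.002  0.003  0.     0.001  0.001  0.01 ]
wing 484 ((591.0146484375, 136.6382293701172), (12.844301223754883, 39.87891387939453), 62.14253616333008)
skirt ((590.809326171875, 136.7073974609375), 23.085491180419922)
deck ((590.4797973632812, 200.66883850097656), (202.6009979248047, 251.5406036376953), 12.347599029541016) 109.2666769468801
lips 631 ((568.4802856445312, 259.29522705078125), (23.711923599243164, 74.69792175292969), 12.171709060668945) [568.12518828 259.53427115 128.29412054]
(array([  0,   0,  86, 133, 121,   0,   0,   0,   0,   0,   0,  11, 148,
       131,   1,   0]), array([-16, -14, -12, -10,  -8,  -6,  -4,  -2,   0,   2,   4,   6,   8,
        10,  12,  14,  16]))
```

View pics/w6.png

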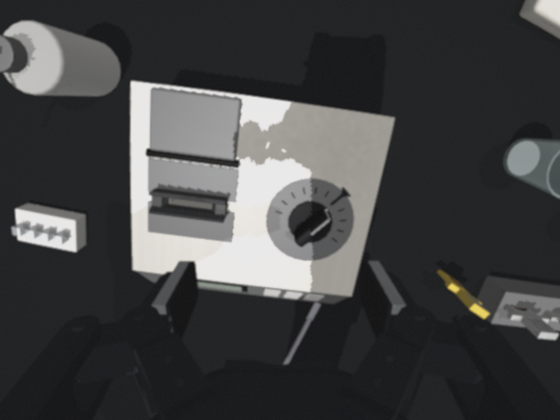

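Call:
{"method": "carry_out", "body": {"series": [[[-2, 3.5, 0, 0, 0, -0.12, 8], [-4, 7, 0, 0, 0, -0.24, 8], [-6, 10.5, 0, 0, 0, -0.36, 8], [-8, 14, 0, 0, 0, -0.48, 8], [-10, 17.5, 0, 0, 0, -0.6, 8]]]}}

```text
clock: 7.43
eef_pos: [580.0, -19.1, 268.9]
tool_rot: [3.141, 0.0, 0.958]
force: [0.3, -0.5, -0.5]
width: 79.9
```

Call:
{"method": "carry_out", "body": {"series": [[[-3.5, 1.7, 0, 0, 0, -0.12, 8], [-7, 3.4, 0, 0, 0, -0.24, 8], [-10.5, 5.1, 0, 0, 0, -0.36, 8], [-14, 6.8, 0, 0, 0, -0.48, 8], [-17.5, 8.5, 0, 0, 0, -0.6, 8]]]}}

```text
clock: 7.85
eef_pos: [547.9, -211.2, 268.9]
tool_rot: [3.141, 0.0, 1.558]
force: [0.9, 0.4, -0.7]
width: 80.3
```

Call:
{"method": "carry_out", "body": {"series": [[[-1, -0.2, 1, 0, 0, -0.1, 7], [-2.1, -0.3, 4, 0, 0, -0.195, 6], [-2.1, -0.3, 6, 0, 0, -0.195, 5], [-2.1, -0.3, 6, 0, 0, -0.195, 5], [-2.1, -0.3, 6, 0, 0, -0.195, 5]]]}}

```text
clock: 8.27
eef_pos: [544.6, -229.9, 208.2]
tool_rot: [-3.14, -0.001, 1.747]
force: [0.4, 0.6, 0.0]
width: 50.0
```

Run:
```python
from h import *
s=read_state();print(s["clock"],s["eef_pos"],s["tool_rot"],s["width"],s["qd"].round(3))
d=cam("wrist");cv2.imwrite("pics/w7.png",d["img"])
K=cloud(d).reshape(-1,3)
T=K[(K[:,2]>94)&(K[:,2]<107)&(np.hypot(K[:,0]-543,K[:,1]+231)<25)];print("tab",len(T),cv2.minAreaRect(T[:,:2].astype(np.float32)),np.median(T[:,2]))
```

```text
8.2667 [ 544.64110699 -229.89922941  208.18987727] [-3.13980987e+00 -1.31170698e-03  1.74718531e+00] 49.96044458327345 [-0.014 -0.034 -0.017 -0.036 -0.002  0.003  0.006]
tab 462 ((542.8955688476562, -230.6876678466797), (10.440004348754883, 30.61079978942871), 10.287750244140625) 99.8805952623895
```

View pics/w7.png

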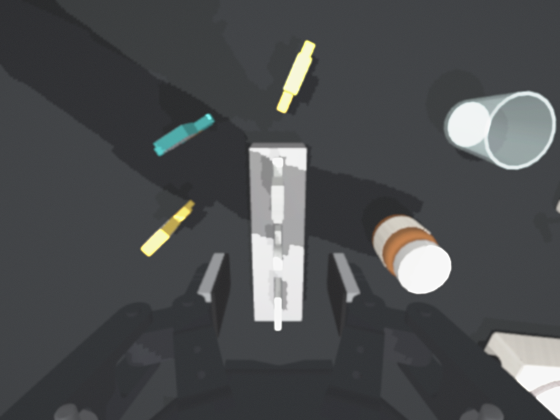

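Call:
{"method": "carry_out", "body": {"series": [[[-0.07, -0.14, 3.5, 0, 0, 0, 5], [-0.07, -0.14, 7, 0, 0, 0, 5], [-0.07, -0.14, 10, 0, 0, 0, 5], [-0.07, -0.14, 10, 0, 0, 0, 5], [-0.07, -0.14, 10, 0, 0, 0, 5]]]}}

```text
clock: 8.73
eef_pos: [544.5, -230.4, 109.4]
tool_rot: [-3.141, -0.0, 1.75]
force: [0.4, -0.4, 0.2]
width: 50.0
```

Run:
```python
from h import *
s=read_state();print(s["clock"],s["eef_pos"],s["tool_rot"],s["width"],s["qd"].round(3))
d=cam("wrist");crop(d,"w8",170,180,390,380,3)
```

```text
8.7333 [ 544.48679863 -230.38806099  109.3714823 ] [-3.14124601e+00 -2.36480115e-04  1.74953301e+00] 50.01760501478577 [ 0.008 -0.045 -0.013 -0.037 -0.002  0.     0.004]
```

View pics/w8.png

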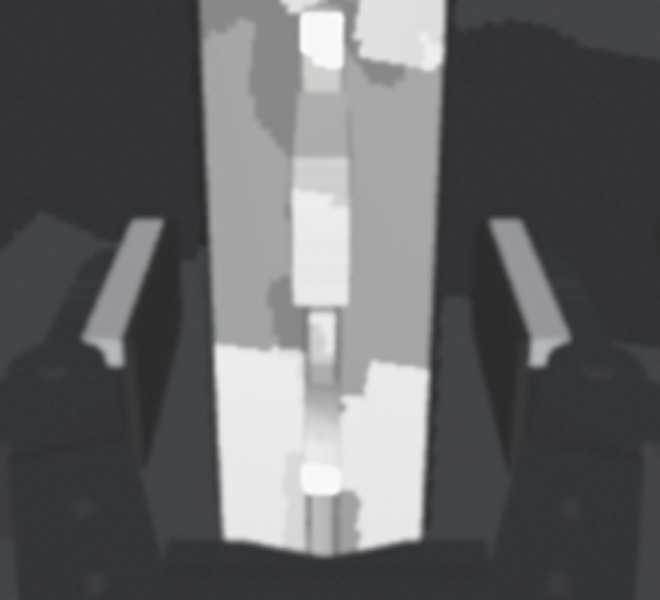

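Call:
{"method": "carry_out", "body": {"series": [[[0, -0.13, 2, 0, 0, 0, 4], [0, -0.13, 4, 0, 0, 0, 3.5], [0, -0.13, 4, 0, 0, 0, 3.5], [0, -0.13, 4, 0, 0, 0, 3.5]]]}}

```text
clock: 9.12
eef_pos: [543.9, -231.5, 70.7]
tool_rot: [3.14, 0.001, 1.749]
force: [0.4, 0.4, 0.6]
width: 35.3
```

Call:
{"method": "carry_out", "body": {"series": [[[0, 0, 0, 0, 0, 0, 1.5], [0, 0, 0, 0, 0, 0, 0.6], [0, 0, 0, 0, 0, 0, 0.4], [0, 0, 0, 0, 0, 0, 0.4], [0, 0, 0, 0, 0, 0, 0.4]]]}}

```text
clock: 9.53
eef_pos: [544.1, -231.8, 71.0]
tool_rot: [3.139, 0.002, 1.749]
force: [-0.5, 1.0, 5.5]
width: 8.8
```

Call:
{"method": "carry_out", "body": {"series": [[[0, 0, -1, 0, 0, 0, 0.4], [0, 0, -3, 0, 0, 0, 0.4], [0, 0, -5, 0, 0, 0, 0.4], [0, 0, -8, 0, 0, 0, 0.4], [0, 0, -11, 0, 0, 0, 0.4]]]}}

```text
clock: 9.95
eef_pos: [542.3, -231.1, 180.7]
tool_rot: [-3.141, -0.0, 1.749]
force: [-0.4, -0.1, -0.1]
width: 9.1
```

Call:
{"method": "carry_out", "body": {"series": [[[0, 0, -3, 0, 0, 0, 0.4], [0, 0, -6, 0, 0, 0, 0.4], [0, 0, -7, 0, 0, 0, 0.4], [0, 0, -7, 0, 0, 0, 0.4], [0, 0, -7, 0, 0, 0, 0.4]]]}}

```text
clock: 10.37
eef_pos: [542.4, -231.3, 249.1]
tool_rot: [3.141, 0.001, 1.749]
force: [-0.6, 0.5, -0.7]
width: 9.3
```

Run:
```python
from h import *
s=read_state();print(s["clock"],s["eef_pos"],s["tool_rot"],s["width"],s["force"],s["qpos"].round(2))
d=cam("wrist");cv2.imwrite("pics/w9.png",d["img"])
K=cloud(d); T=tool_T()
L=(K.reshape(-1,3)-T[:3,3])@T[:3,:3]
m=(abs(L[:,1])<8)&(abs(L[:,0])<45)&(L[:,2]>-30)&(L[:,2]<70)
L=L[m]
for lo in range(-30,70,5):
    q=L[(L[:,2]>=lo)&(L[:,2]<lo+5)]
    if len(q): print(lo,len(q),np.percentile(q[:,0],[1,99]).round(1),np.percentile(q[:,1],[1,50,99]).round(1))
```

```text
10.3667 [ 542.40743285 -231.32425866  249.11086067] [3.14121052e+00 5.65117666e-04 1.74873114e+00] 9.281320736385641 [-0.62921384  0.45533692 -0.68615391] [ 0.57  0.54 -0.33  1.66  0.2   0.97  0.35]
-30 724 [-14.6  16.1] [-7.4 -0.1  7.6]
-25 192 [ 9.4 16.1] [-7.9 -0.1  7.8]
-20 174 [ 9.2 16.3] [-7.8 -0.   7.8]
-15 163 [ 9.5 16.2] [-7.8 -0.   7.6]
-10 136 [ 9.5 16.1] [-7.8 -0.   7.8]
-5 102 [ 9.6 16.2] [-7.  -0.   7.4]
0 377 [15.3 32.9] [-4.1 -0.   4.6]
5 239 [15.4 32.9] [-3.6  0.5  4.1]
10 22 [32.3 32.9] [-3.6 -0.3  3.7]
50 10 [20.5 21.2] [-2.5  0.4  2.7]
55 8 [20.5 20.9] [-2.6 -0.2  2. ]
```

View pics/w9.png

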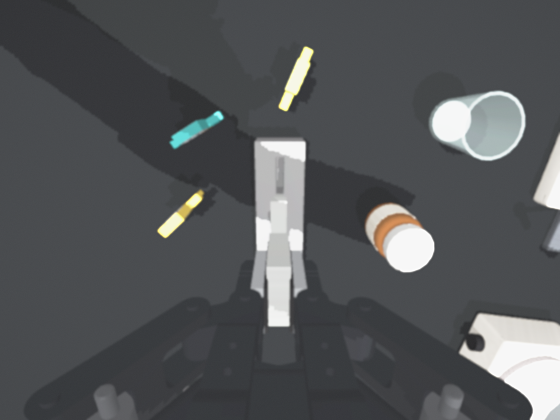

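Call:
{"method": "carry_out", "body": {"series": [[[2.5, 0.6, 0, 0, 0, 0, 0.4], [6, 1.4, 0, 0, 0, 0, 0.4], [9.6, 2.3, 0, 0, 0, 0, 0.4], [13.2, 3.1, 0, 0, 0, 0, 0.4], [16.8, 4, 0, 0, 0, 0, 0.4]]]}}

```text
clock: 10.83
eef_pos: [550.6, -57.4, 246.6]
tool_rot: [-3.137, -0.001, 1.748]
force: [0.3, -0.3, -0.6]
width: 9.0
```

Call:
{"method": "carry_out", "body": {"series": [[[3.6, 0.8, 0, 0, 0, 0, 0.4], [7.2, 1.7, 0, 0, 0, 0, 0.4], [10.8, 2.5, 0, 0, 0, 0, 0.4], [14.4, 3.4, 0, 0, 0, 0, 0.4], [18, 4.2, 0, 0, 0, 0, 0.4]]]}}

```text
clock: 11.25
eef_pos: [560.4, 127.0, 246.6]
tool_rot: [-3.137, 0.0, 1.749]
force: [-0.5, -0.4, 0.5]
width: 9.6
```

Call:
{"method": "carry_out", "body": {"series": [[[3.6, 0.9, 0, 0, 0, 0, 0.4], [7.2, 1.8, 0, 0, 0, -0.02, 0.4], [10.5, 2.6, 0, 0, 0, -0.038, 0.4], [12.9, 3, 0, 0, 0, -0.038, 0.4], [12.9, 3, 0, 0, 0, -0.038, 0.4]]]}}

```text
clock: 11.67
eef_pos: [565.4, 265.7, 246.4]
tool_rot: [-3.138, -0.005, 1.796]
force: [0.8, 1.9, -1.1]
width: 8.8
```

Call:
{"method": "carry_out", "body": {"series": [[[0, 0, 0, 0, 0, 0, 0.4], [0, 0, 0, 0, 0, 0, 0.4], [0, 0, 0, 0, 0, 0, 0.4]]]}}

```text
clock: 11.92
eef_pos: [568.5, 255.7, 247.6]
tool_rot: [-3.139, 0.002, 1.785]
force: [-0.2, -0.0, -0.4]
width: 9.3
```

```bash
cat > m.py <<'E'
from h import *
import sys
s=read_state();print(s["clock"],s["eef_pos"],s["tool_rot"],s["width"],s["force"],s["qd"].round(3))
d=cam("wrist");cv2.imwrite(f"pics/{sys.argv[1]}.png",d["img"])
K=cloud(d).reshape(-1,3);T=tool_T()
def reg(lo,hi,c,r): return K[(K[:,2]>lo)&(K[:,2]<hi)&(np.hypot(K[:,0]-c[0],K[:,1]-c[1])<r)]
W=reg(126,132,(568,259),45)
L=(W-T[:3,3])@T[:3,:3]
c,sn=np.cos(.2165),np.sin(.2165)
w=(W[:,:2]-[568.4,259.2])@np.array([[c,-sn],[sn,c]]);print("lips photo xy",np.percentile(w,[1,99],axis=0).round(1).tolist(),np.histogram(w[:,0],bins=np.arange(-16,17,2))[0])
F=(K-T[:3,3])@T[:3,:3]; F=F[(abs(F[:,1])<8)&(abs(F[:,0])<45)]
b=F[(F[:,0]>20)&(F[:,2]<20)&(F[:,2]>-10)]; print("bar top z",np.percentile(b[:,2],[5,50]),"edge x",np.percentile(b[:,0],99),"y",np.percentile(b[:,1],[2,50,98]))
q=F[(F[:,2]>14)&(F[:,2]<60)];print("plate",len(q),q[:, :].min(0) if len(q) else 0,q.max(0) if len(q) else 0)
E
python3 m.py w10
```

```text
11.9167 [568.45388229 255.70842306 247.6003105 ] [-3.13946953e+00  1.87798145e-03  1.78457770e+00] 9.302565064987007 [-0.19516927 -0.03521853 -0.38970995] [ 0.01  -0.008 -0.003 -0.007 -0.002 -0.002 -0.001]
lips photo xy [[-11.1, -36.0], [11.4, 36.8]] [  0   0 110 157  72   0   0   0   0   0   0  85 185 135   0   0]
bar top z [5.63370266 6.60303582] edge x 33.25124883882002 y [-4.51154887 -0.93364014  3.13714213]
plate 19 [20.7384905  -3.66125304 14.22356958] [32.69232569  1.68309254 57.91992349]
```

View pics/w10.png

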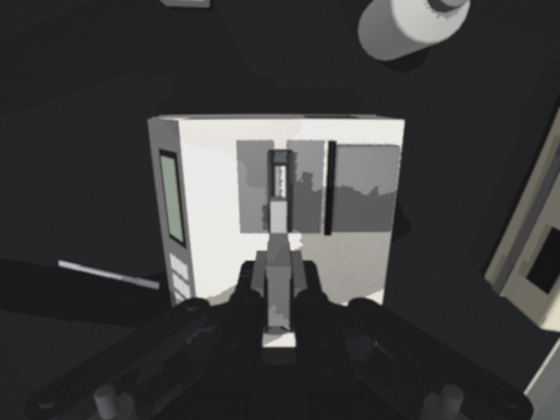

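Call:
{"method": "carry_out", "body": {"series": [[[0.25, 0.1, 1.5, 0, 0, 0, 0.4], [0.25, 0.1, 3.5, 0, 0, 0, 0.4], [0.25, 0.1, 5, 0, 0, 0, 0.4], [0.25, 0.1, 5, 0, 0, 0, 0.4], [0.25, 0.1, 5, 0, 0, 0, 0.4]]]}}

```text
clock: 12.38
eef_pos: [568.8, 259.2, 198.3]
tool_rot: [-3.14, 0.001, 1.785]
force: [-0.4, 0.5, 0.1]
width: 9.0
```

```bash
python3 m.py w11
python3 - <<'E'
import cv2
i=cv2.imread("pics/w11.png");cv2.imwrite("pics/w11c.png",cv2.resize(i[130:360,170:390],None,fx=3,fy=2.6,interpolation=2))
E
```

```text
12.3833 [568.83015956 259.17389269 198.31994388] [-3.13993501e+00  8.76937773e-04  1.78516311e+00] 9.036235652088129 [-0.40843865  0.46428023  0.07430574] [-0.002 -0.023 -0.011 -0.031 -0.003  0.001  0.001]
lips photo xy [[-11.2, -24.9], [11.3, 36.9]] [  0   0 146 209 119   0   0   0   0   0   0  97 224 164   0   0]
bar top z [6.16204077 7.18307064] edge x 32.646327921074615 y [-5.04134743 -1.4623753   2.60891836]
plate 29 [20.22921978 -5.15896642 14.03128407] [32.42017892  2.19118242 58.82471063]
```

View pics/w11c.png

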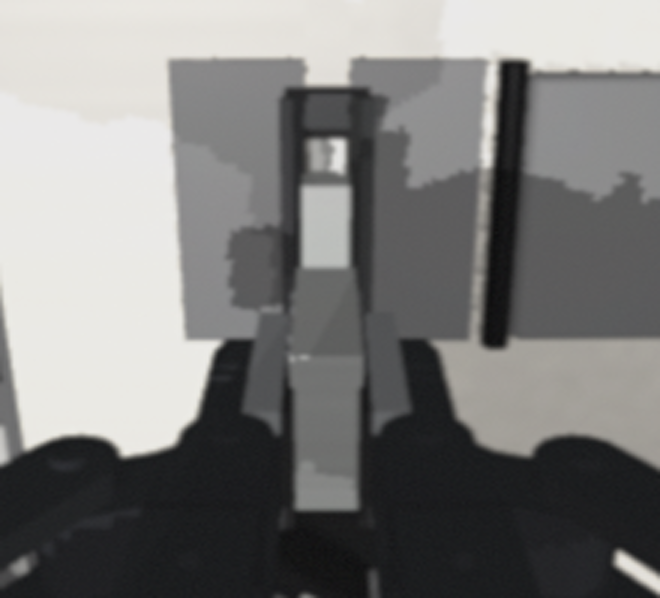

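Run:
```python
from h import *
for i in range(2):
    T=tool_T();s=read_state();d=cam("wrist");
    K=cloud(d).reshape(-1,3);F=(K-T[:3,3])@T[:3,:3]; F=F[(abs(F[:,1])<9)&(abs(F[:,0])<45)]
    print(s["clock"],s["eef_pos"])
    for lo,hi,xa,xb in((-33,-26,-12,13),(-24,-14,10,20),(-14,-4,10,20),(3,12,20,40),(12,35,10,40),(35,52,10,40),(52,62,10,40)):
        q=F[(F[:,2]>lo)&(F[:,2]<hi)&(F[:,0]>xa)&(F[:,0]<xb)]
        if len(q): print(lo,len(q),np.median(q,0).round(2),"y",np.percentile(q[:,1],[2,98]).round(2),"x",np.percentile(q[:,0],98).round(1))
```

```text
12.4333 [569.4371523  259.86498104 199.29612418]
-33 1279 [  3.2   -0.29 -28.96] y [-7.8   7.94] x 12.4
-24 381 [ 15.55  -0.27 -19.36] y [-8.54  8.45] x 16.4
-14 325 [15.74 -0.23 -9.27] y [-8.6   8.67] x 16.4
3 439 [27.65 -0.72  6.1 ] y [-4.3   3.36] x 33.2
12 14 [33.07 -0.72 12.72] y [-4.23  2.82] x 33.2
52 18 [21.15 -0.73 55.58] y [-3.41  1.93] x 21.4
12.4833 [569.72331797 260.33527792 199.86173801]
-33 1286 [  3.15  -0.29 -28.95] y [-7.65  7.8 ] x 12.4
-24 375 [ 15.58  -0.28 -19.35] y [-8.37  8.59] x 16.4
-14 316 [15.7  -0.24 -9.19] y [-8.5   8.52] x 16.4
3 439 [27.47 -0.72  6.2 ] y [-4.29  3.36] x 33.2
12 15 [32.97 -0.2  12.67] y [-4.22  2.77] x 33.2
52 18 [21.09 -0.74 55.87] y [-3.4   1.95] x 21.4
```

Call:
{"method": "carry_out", "body": {"series": [[[0, 0, 0, 0, 0, 0, 0.4], [0, 0, 0, 0, 0, 0, 0.4], [0, 0, 0, 0, 0, 0, 0.4], [0, 0, 0, 0, 0, 0, 0.4]]]}}

```text
clock: 12.87
eef_pos: [569.0, 260.8, 199.1]
tool_rot: [3.141, -0.0, 1.787]
force: [-0.1, -0.2, -0.2]
width: 9.2
```

```bash
python3 m.py w12
```

```text
12.8667 [569.01401895 260.75400761 199.14860052] [ 3.14101864e+00 -1.11830780e-04  1.78685931e+00] 9.217746208095386 [-0.14251338 -0.16175489 -0.22773436] [-0.001  0.003 -0.     0.001 -0.002 -0.001 -0.003]
lips photo xy [[-11.2, -23.4], [11.3, 36.9]] [  0   0 146 207 124   0   0   0   0   0   0  87 206 156   0   0]
bar top z [4.93372749 6.01853618] edge x 33.37371278759328 y [-4.24179951 -0.17473876  3.41247481]
plate 20 [20.90140667 -3.34064108 14.23127619] [32.66483019  3.02715169 57.77168876]
```

Call:
{"method": "carry_out", "body": {"series": [[[-0.22, -0.04, 0, 0, 0, 0, 0.4], [-0.22, -0.04, 0.3, 0, 0, 0, 0.4], [-0.22, -0.04, 0.7, 0, 0, 0, 0.4], [-0.22, -0.04, 0.7, 0, 0, 0, 0.4], [-0.22, -0.04, 0.7, 0, 0, 0, 0.4]]]}}

```text
clock: 13.33
eef_pos: [568.7, 258.2, 191.3]
tool_rot: [-3.141, 0.0, 1.787]
force: [-0.4, -0.2, -0.6]
width: 9.1
```

Call:
{"method": "carry_out", "body": {"series": [[[0, 0, 0.3, 0, 0, 0, 0.4], [0, 0, 0.6, 0, 0, 0, 0.4], [0, 0, 1, 0, 0, 0, 0.4], [0, 0, 1, 0, 0, 0, 0.4], [0, 0, 1, 0, 0, 0, 0.4]]]}}

```text
clock: 13.75
eef_pos: [568.8, 258.3, 181.3]
tool_rot: [-3.141, 0.0, 1.787]
force: [-0.5, -0.3, 0.5]
width: 9.1
```

```bash
python3 m.py w13;  python3 - <<'E'
import cv2
i=cv2.imread("pics/w13.png");cv2.imwrite("pics/w13c.png",cv2.resize(i[130:360,170:390],None,fx=3,fy=2.6,interpolation=2))
E
```

```text
13.75 [568.77409957 258.26796348 181.3472764 ] [-3.14080626e+00  2.05930587e-04  1.78676984e+00] 9.143674581325982 [-0.45636901 -0.25183886  0.53403145] [ 0.002 -0.007 -0.001 -0.008 -0.001  0.001 -0.001]
lips photo xy [[-11.1, -17.4], [11.3, 36.8]] [  0   0 148 222 124   0   2   3   3   1   0 120 234 163   0   0]
bar top z [5.33568251 6.39699137] edge x 33.21059375775476 y [-4.48682957 -0.91800821  3.15167811]
plate 567 [-14.34195288  -7.86737703  14.15795829] [38.00608489  7.99583305 59.99464624]
```

View pics/w13c.png

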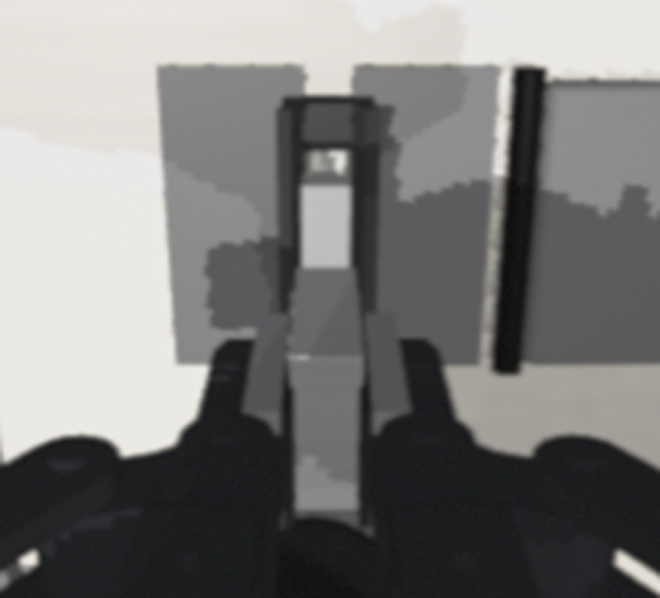

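Call:
{"method": "carry_out", "body": {"series": [[[0, 0, 0.4, 0, 0, 0, 0.4], [0, 0, 0.8, 0, 0, 0, 0.4], [0, 0, 1.2, 0, 0, 0, 0.4], [0, 0, 1.5, 0, 0, 0, 0.4], [0, 0, 1.5, 0, 0, 0, 0.4]]]}}

```text
clock: 14.22
eef_pos: [568.5, 258.1, 165.8]
tool_rot: [-3.14, 0.0, 1.787]
force: [-0.2, 0.0, -0.8]
width: 9.3
```

Call:
{"method": "carry_out", "body": {"series": [[[0, 0, 0.4, 0, 0, 0, 0.4], [0, 0, 0.8, 0, 0, 0, 0.4], [0, 0, 1.2, 0, 0, 0, 0.4], [0, 0, 1.5, 0, 0, 0, 0.4], [0, 0, 1.5, 0, 0, 0, 0.4]]]}}

```text
clock: 14.63
eef_pos: [568.5, 258.1, 150.9]
tool_rot: [-3.14, 0.0, 1.787]
force: [-0.6, 0.2, -0.5]
width: 9.0
```

Sliding freely. Now onto the spring.

Call:
{"method": "carry_out", "body": {"series": [[[0, 0, 0.3, 0, 0, 0, 0.4], [0, 0, 0.6, 0, 0, 0, 0.4], [0, 0, 0.9, 0, 0, 0, 0.4], [0, 0, 1, 0, 0, 0, 0.4], [0, 0, 1, 0, 0, 0, 0.4]]]}}

```text
clock: 15.05
eef_pos: [569.2, 258.6, 142.1]
tool_rot: [3.141, -0.0, 1.787]
force: [-1.7, -0.6, 4.5]
width: 9.2
```

Call:
{"method": "carry_out", "body": {"series": [[[0, 0, 0.2, 0, 0, 0, 0.4], [0, 0, 0.4, 0, 0, 0, 0.4], [0, 0, 0.5, 0, 0, 0, 0.4], [0, 0, 0.5, 0, 0, 0, 0.4]]]}}

```text
clock: 15.38
eef_pos: [569.2, 258.5, 137.2]
tool_rot: [3.141, -0.0, 1.787]
force: [-1.3, -0.8, 6.2]
width: 8.9
```

Call:
{"method": "carry_out", "body": {"series": [[[0, 0, 0.1, 0, 0, 0, 0.4], [0, 0, 0.2, 0, 0, 0, 0.4], [0, 0, 0.2, 0, 0, 0, 0.4], [0, 0, 0.2, 0, 0, 0, 0.4]]]}}

```text
clock: 15.72
eef_pos: [569.3, 258.6, 135.5]
tool_rot: [3.141, -0.0, 1.787]
force: [-1.7, -1.5, 7.7]
width: 9.1
```

Call:
{"method": "carry_out", "body": {"series": [[[0, 0, 0.1, 0, 0, 0, 0.4], [0, 0, 0.1, 0, 0, 0, 0.4], [0, 0, 0.1, 0, 0, 0, 0.4]]]}}

```text
clock: 15.97
eef_pos: [569.3, 258.6, 135.0]
tool_rot: [3.14, -0.0, 1.787]
force: [-1.9, -0.9, 10.4]
width: 9.3
```

Call:
{"method": "carry_out", "body": {"series": [[[0, 0, 0.1, 0, 0, 0, 0.4], [0, 0, 0.1, 0, 0, 0, 0.4], [0, 0, 0.1, 0, 0, 0, 0.4]]]}}

```text
clock: 16.22
eef_pos: [569.3, 258.6, 134.9]
tool_rot: [3.14, 0.0, 1.787]
force: [-3.0, -1.6, 16.2]
width: 9.0
```

Hard stop reached at TCP z ≈ 135 (force jumps above the 8 N spring). Checking.

Call:
{"method": "carry_out", "body": {"series": [[[0, 0, 0.05, 0, 0, 0, 0.4], [0, 0, 0.05, 0, 0, 0, 0.4], [0, 0, 0.05, 0, 0, 0, 0.4], [0, 0, 0.05, 0, 0, 0, 0.4], [0, 0, 0.05, 0, 0, 0, 0.4]]]}}

```text
clock: 16.63
eef_pos: [569.4, 258.7, 134.9]
tool_rot: [3.14, 0.0, 1.787]
force: [-3.4, -3.1, 18.7]
width: 9.2
```

```bash
python3 m.py w14;  python3 - <<'E'
import cv2
from h import *
i=cv2.imread("pics/w14.png");a=cv2.resize(i[130:360,170:390],None,fx=2,fy=2,interpolation=2)
s=cam("scene");b=cv2.resize(s["img"][180:280,275:385],None,fx=3.5,fy=4.6,interpolation=2)[:460,:345]
cv2.imwrite("pics/w14c.png",np.hstack([a,b]))
d=cam("wrist");K=cloud(d).reshape(-1,3)
b=K[(np.hypot(K[:,0]-568.4,K[:,1]-259.3)<34)&(K[:,2]>118)&(K[:,2]<140)]
c,sn=np.cos(.2165),np.sin(.2165);w=(b[:,:2]-[568.4,259.4])@np.array([[c,-sn],[sn,c]])
q=(abs(w[:,0])<3.5)&(w[:,1]>18);print("bar z",np.median(b[q,2]),"y max",np.percentile(w[q,1],99)); 
for a0,a1 in((-11,-8),(8.5,11)):
  r=(w[:,0]>a0)&(w[:,0]<a1)&(w[:,1]>10);print("lip z",np.median(b[r,2]))
T=K[(K[:,2]>134)&(K[:,2]<145)&(np.hypot(K[:,0]-590.7,K[:,1]-137)<25)];print("wing",len(T),cv2.minAreaRect(T[:,:2].astype(np.float32)) if len(T)>5 else 0)
E
```

```text
16.6333 [569.35336249 258.65119551 134.94330656] [3.13972825e+00 1.85589521e-04 1.78664842e+00] 9.214772062584094 [-3.4034749  -3.06467327 18.6825744 ] [-0.     0.001  0.    -0.    -0.001  0.002 -0.   ]
lips photo xy [[-11.1, 5.5], [11.3, 36.8]] [  0   0 138 226 145   3 106 139 141 140  10 141 225 161   0   0]
bar top z [5.4006155  9.16213808] edge x 37.88368663393532 y [-7.82866696  0.31319335  7.77180625]
plate 783 [-6.16336857 -7.88132607 14.00055367] [44.99634363  7.90578551 59.8761806 ]
bar z 128.73366440484105 y max 33.649412299415005
lip z 128.44713634436067
lip z 128.178039796544
wing 0 0
```

View pics/w14c.png

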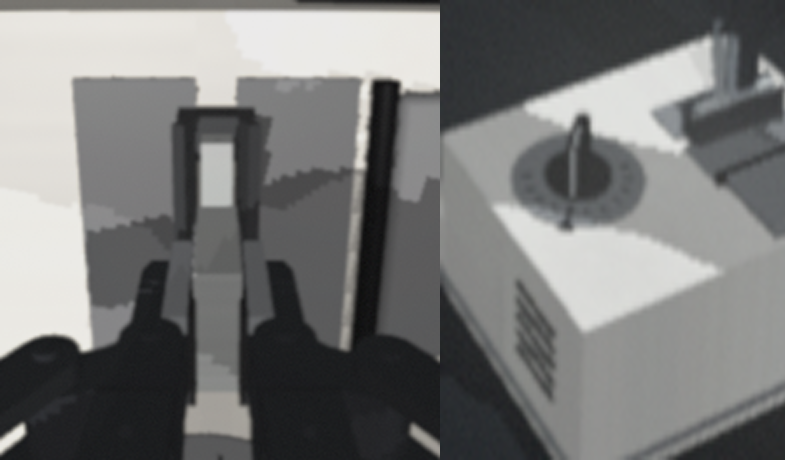

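```bash
python3 -c "
from cell import *
print(finish_job());s=read_state();print(s['clock'],s['eef_pos'],s['force'],s['width'])"
```

```text
the job is handed in; nothing more can be done
None
the job is handed in; nothing more can be done
```

I set the knob to the long index line, then took the check filter out of the stand and pressed it into the sample well. I handed the job in at about 16.7 s with the gripper still holding it down. I don't have a verdict, because `finish_job()` reports none.

- **Knob:** I turned it about 1.18 rad clockwise. After release, a wrist camera measurement put it at about 0.70 rad, and the last scene picture still shows the white line on the index line.
- **Filter:** The filter was the grey T-shaped holder in the +y slot of the stand, not one of the yellow or turquoise look-alikes.
- **Pressed home:** The arm stopped against a hard stop at TCP z ≈ 135 mm, with a steady push of about 19 N against the 8 N spring. By the wrist camera, the top of the cross bar was level with the lips within 0.6 mm.
- **Small disagreements:** The lips read about 128.3 mm high instead of the stated 130 mm, within the stated 2 mm camera calibration. The bar's end measured up to 1.6 mm off centre along the slot, within the 5 mm allowed.
- **Not measured:** I couldn't read the shutter's travel directly; I judged it from the flush bar and the force jump. I did no final check of the other items, but felt no unexpected contact on the way.

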